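# Reset the fume extractor's airflow lever to the third click

### The job

The fume extractor's airflow lever was left at some unknown setting. With a fingertip, push it all the way back to its home end (the right-hand end of its slot as seen from the robot), then push it forward again, counting the clicks, and leave it resting in the third click from home. Only push the lever, never pinch it between the fingers, and leave the jar, bottle, phone and screwdriver where they are.

Things in the scene. Friction and masses are not known exactly. Their poses are not given: they have to be found in the camera images.
- extractor: Grey bench fume extractor, a fixed box 220 (x) x 260 (y) x 80 mm high, round black fan grille flush in its top, far side. Origin: centre of its underside. The lever's slot runs in its top face along y, at x = -65 mm, near the robot, in a bright strip; black bars beside it grow from home to full. +y points from home to full; yaw within 0.35 rad: home is always the right-hand (-y) end.
- slot_home (a point): Point on the extractor's top face (80 mm above the table) in the middle of the slot's width, where the lever stands when it is home. Axes as the extractor's.
- airflow (a joint): Lever travel in m, 0 home, growing to full (+y). Rests 18 mm apart: home 0 (no click), clicks 1 to 6 at 0.018, 0.036, 0.054, 0.072, 0.090, 0.108; hard stops 2 mm beyond both ends. Leaving a rest takes about 5 N, falling to none at a ridge 9 mm on; then a sprung pin snaps the lever by itself 9 mm on, off the finger, into the next rest, where it stays. Starts somewhere from click 4 to 6.
- lever_mid (a point): Middle of the lever's grip, an upright black plastic block 26 mm (across the slot, x) x 16 mm (along the slot, y) x 36 mm high on a thin steel stem. This point is 26 mm above the extractor's top face (106 mm above the table); the grip reaches from 8 to 44 mm above that face. It moves with the lever. Axes as the extractor's.
- jar: Small pale screw-top jar, diameter 38 mm, 42 mm high, standing loose on the extractor's top behind the lever. Origin: centre of its underside. To be left alone.
- flux: White plastic bottle with black cap, diameter 42 mm, 95 mm high, standing loose on the table to the right of the extractor. Origin: centre of its underside. To be left alone.
- phone: Black phone 72 x 148 x 9 mm lying loose on the table to the left of the extractor. Origin: centre of its underside. To be left alone.
- driver: Screwdriver 170 mm long lying loose on the table between robot and extractor, under 35 mm high, across the robot's view. To be left alone.

How it is judged:
By the outcome, as a careful person would: the job done as asked, in the order asked, and still so for the second after the job is handed in, with the robot touching nothing.
It also fails if it takes over 69 s, if anything falls off the work surface, if the arm or the gripper's body presses on something with over 40 N, if the wrist force passes 120 N, or if a joint passes its speed limit or range.

### The arm

A 7-joint arm with a two-finger parallel gripper is mounted at the origin on the work surface. World frame = base frame: x ahead of the robot, y to its left, z up, the work surface at z = 0. Lengths are in m, angles in rad, forces in N, time in s.
With the tool pointing down it reaches from about 0.375 to 0.925 m from the base axis. Payload 3.1 kg.
Tool frame: the origin (TCP) lies at the very end of the fingers, on their centre line; the grasp point (between the pads) lies 19 mm behind it; z points along the fingers, y is the direction in which the jaws open and shut (so a half turn about z gives the same grasp; the last joint's range is limited). The gripper opens to 85 mm and grips with 20 to 120 N. Pads are 22 mm wide; open, the fingers measure 114 mm over their backs; the gripper's body (76 mm by 85 mm) begins 54 mm behind the grasp point. The pads swing forward as they close: fully open they stand 13 mm farther back than shut.
Start: joints at [-1.419, 0.383, 0.044, 1.598, -0.018, 1.161, -0.05], TCP at [0.161, 0.63, 0.231] pointing down, gripper open.
Joint ranges: [-2.61, 2.61], [-0.41, 2.15], [-1.48, 1.57], [0, 2.5], [-1.57, 4.71], [0.05, 1.97], [-2.85, 2.85]. Speed limits (rad/s): [2.79, 2.79, 3.14, 3.14, 3.14, 3.14, 3.14].

### API

Orientations are given as [roll, pitch, yaw] about the fixed x, y, z axes, in that order (R = Rz(yaw) Ry(pitch) Rx(roll)).
In Python, from rig import r gives the robot as it stands.
- The arm moves only by the tool apply_moves, never from a script. Its argument "steps" is one flat list of numbers, 7 for each row, row after row: the shift along the tool's x, y, z in m, then the turn, a rotation vector about the tool's x, y, z in rad, then the opening, from -1 (shut) to 1 (fully open). In form: [x, y, z, wx, wy, wz, grip, x, y, z, wx, wy, wz, grip, ...]. A call has 1 to 12 rows; each row is the pose to reach, as a shift and turn from the pose measured when the call began, along the tool's axes at that moment; what a row does not reach only later rows make up. A row lasts 1/10 s, in which the tool goes at most 50 mm and 8.59 degrees, less where a joint would pass 70% of its speed; a pose out of reach is approached as far as the arm can. A call with a gripper value outside its range is refused whole. The fingers move at their own pace and stop on an object; "squeeze" is the grip in N (left out, the last holds). Time passes only in rows, so rows that repeat a pose let the fingers close. It gives the time, the measured TCP pose, the force and the opening at its end, in the units of the state.
- r.state(): the state, without advancing time (a new reading comes with each control period).
- r.read_camera(name): name is "scene" or "top" or "wrist"; returns a dict with "color" (384x512x3 uint8, blue, green, red), "fovy" (degrees; the focal length in pixels is half the picture's height over the tangent of half this angle, whatever the lens; pixels are square), "cx", "cy" (the principal point, pixels), "dist" ([k1, k2, p1, p2, k3] as OpenCV has them; the pictures are not rectified), "origin" and "attitude" of the camera in the world. Camera axes: x right, y down, z forward; pixel columns grow to the right and rows downward; lengths in m; the calibration is good to about 2 mm. A picture is of the moment at which its call begins. There is no depth.
- r.finish_job(): hands the job in, once; it reports no verdict.
The state is a dict: "t": time; "joints": joint angles; "joint_vel": joint speeds; "joint_torque": joint torques, N m; "ee_pos": TCP position; "tool_rot": TCP orientation; "contact_force": force on the tool from outside, world axes, zero at the start; "ft_torque": the same for the moment, N m; "width": finger opening in m.
Only numpy, scipy, OpenCV 4.12 (cv2) and the standard library are available. Lean on these libraries where they do the work, as an engineer would, in place of code of your own. Each camera call takes 0.05 s, during which the arm holds its last target.

## Working session

There is one attempt and no reset: what is moved stays moved. The work goes in short steps, Python scripts to look and compute and a tool call to move; the robot and the scene stay as the last step left them, time stands still between calls to the robot, and variables do not carry over. Pictures are saved under pics/ and viewed, and the job is handed in when it is done.

Besides the shell and the picture viewer there is one more tool, called after "Emit:" as name(argument=value, ...) on one line, values as JSON. apply_moves: Moves the arm, as the interface text tells. Its arguments: {"type":"object","properties":{"steps":{"type":"array"},"squeeze":{"type":"number"}},"required":["steps"]}

```bash
ls; mkdir -p pics; python3 - <<'E'
from rig import r
import cv2,numpy as np
print(r.state())
for n in ["scene","top","wrist"]:
    c=r.read_camera(n); cv2.imwrite(f"pics/{n}0.png",c["color"])
    print(n,{k:v for k,v in c.items() if k!="color"})
E
```

```text
pics
{'t': 0.0, 'joints': array([-1.41880978,  0.38385254,  0.04383425,  1.59961305, -0.01790852,
        1.16119013, -0.04990448]), 'joint_vel': array([-0.00101383, -0.00128291, -0.00057572, -0.00035866, -0.00108871,
        0.00020015, -0.00241789]), 'joint_torque': array([-4.73171531e-04, -4.33454382e+01,  1.02424800e+00, -2.49519145e+01,
        1.05915990e-02,  1.11618146e-02,  1.25738975e-05]), 'ee_pos': array([0.16044542, 0.62889533, 0.22985773]), 'tool_rot': array([-3.13892557e+00,  1.36580497e-04,  2.89187725e+00]), 'contact_force': array([ 0.99153814, -0.51482317,  0.23088671]), 'ft_torque': array([-0.00510302,  0.004151  , -0.01457164]), 'width': 0.08543115880008861}
scene {'fovy': 45.25162755303609, 'cx': 256.2730283386585, 'cy': 196.74894990163952, 'dist': array([-0.14761385,  0.        ,  0.        ,  0.        ,  0.        ]), 'origin': array([0.90361127, 0.52714406, 1.04098119]), 'attitude': array([-2.5772534 ,  0.01307542,  2.54352024])}
top {'fovy': 51.88225320493563, 'cx': 261.38062237140775, 'cy': 195.51530057592163, 'dist': array([-0.00922996,  0.        ,  0.        ,  0.        ,  0.        ]), 'origin': array([0.51708808, 0.06632446, 0.85858899]), 'attitude': array([-3.0528997 , -0.01932685, -1.57572829])}
wrist {'fovy': 61.571843130561575, 'cx': 251.2997935606186, 'cy': 189.4416945189446, 'dist': array([-0.04052861,  0.        ,  0.        ,  0.        ,  0.        ]), 'origin': array([0.08903757, 0.64699485, 0.3731275 ]), 'attitude': array([2.84980479e+00, 2.50311616e-03, 1.32272452e+00])}
```

View pics/top0.png

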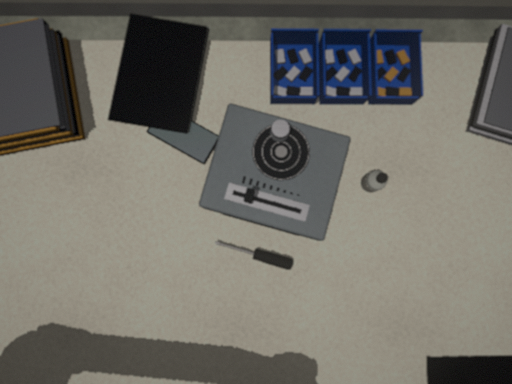

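View pics/scene0.png

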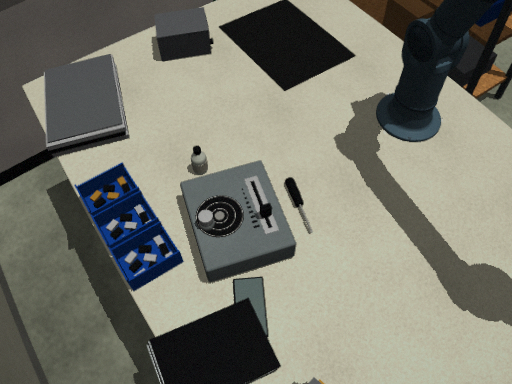

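The top view shows the extractor centred near (277,171), with its slot from about (233,194) to (300,211) and the lever near (250,195). The jar is at (281,129), the bottle at (375,180) and the driver from (218,241) to (292,262). Next I'll enlarge the top and scene views.

```bash
python3 - <<'E'
import cv2
a=cv2.imread("pics/top0.png")[95:250,190:360]; cv2.imwrite("pics/top0c.png",cv2.resize(a,None,fx=4.6,fy=3.8*4.6/4.6 if 0 else 4.6,interpolation=2)[:600])
a=cv2.imread("pics/top0.png")[165:245,195:335]; cv2.imwrite("pics/top0d.png",cv2.resize(a,None,fx=5.7,fy=5.7,interpolation=2))
a=cv2.imread("pics/scene0.png")[155:285,170:310]; cv2.imwrite("pics/scene0c.png",cv2.resize(a,None,fx=4.6,fy=4.6,interpolation=2))
E
```

```text
(no output)
```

View pics/top0d.png

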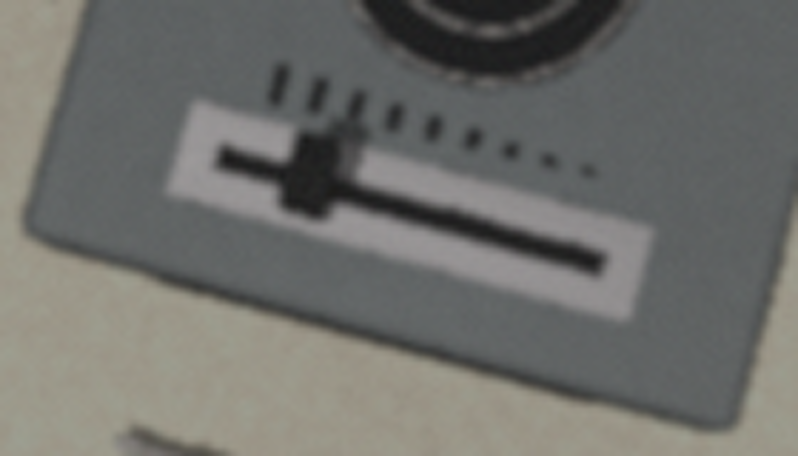

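View pics/scene0c.png

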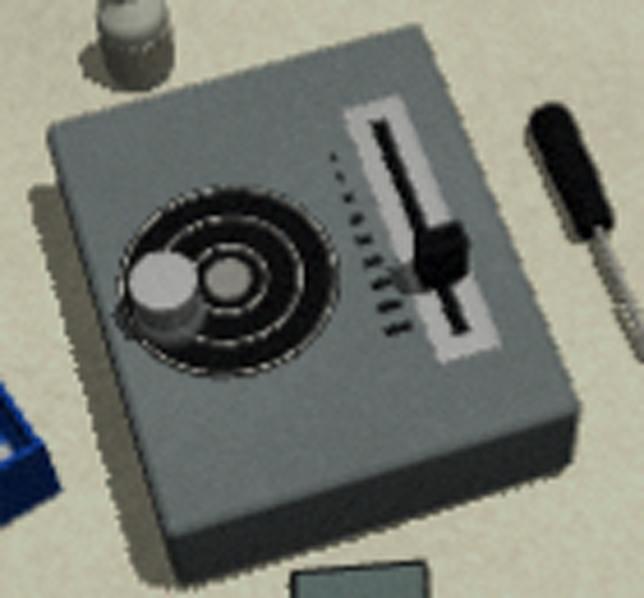

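View pics/top0c.png

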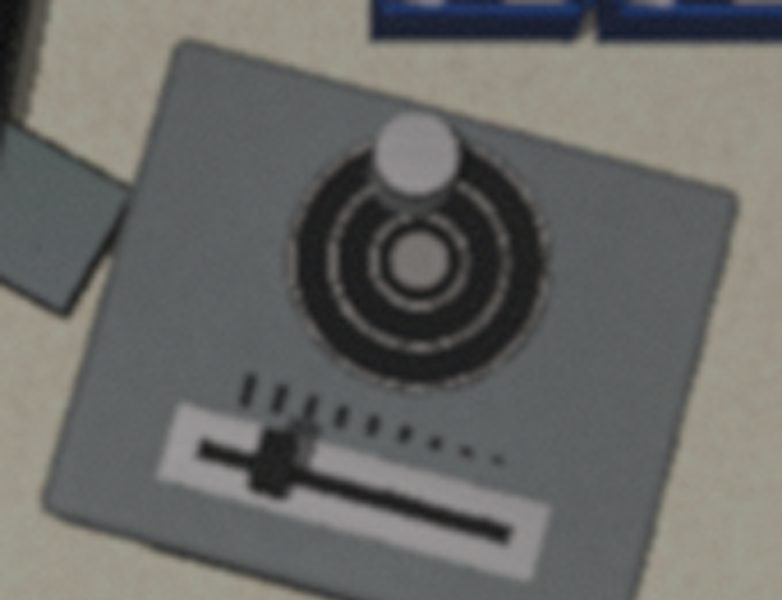

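```bash
cat > h.py <<'E'
import numpy as np,cv2
from scipy.spatial.transform import Rotation as Ro
CAM={"scene":dict(f=45.25162755303609,c=(256.2730283386585,196.74894990163952),k=-0.14761385,o=[0.90361127,0.52714406,1.04098119],a=[-2.5772534,0.01307542,2.54352024]),
"top":dict(f=51.88225320493563,c=(261.38062237140775,195.51530057592163),k=-0.00922996,o=[0.51708808,0.06632446,0.85858899],a=[-3.0528997,-0.01932685,-1.57572829])}
def KD(c):
    f=192/np.tan(np.radians(c["f"])/2)
    return np.array([[f,0,c["c"][0]],[0,f,c["c"][1]],[0,0,1]]),np.array([c["k"],0,0,0,0])
def back(cam,px,z):
    c=CAM[cam] if isinstance(cam,str) else cam
    K,D=KD(c); u=cv2.undistortPoints(np.array(px,float).reshape(-1,1,2),K,D).reshape(-1,2)
    R=Ro.from_euler("xyz",c["a"]).as_matrix(); d=np.c_[u,np.ones(len(u))]@R.T; o=np.array(c["o"])
    return o+d*((z-o[2])/d[:,2])[:,None]
def proj(cam,P):
    c=CAM[cam] if isinstance(cam,str) else cam
    K,D=KD(c); R=Ro.from_euler("xyz",c["a"]).as_matrix(); q=(np.array(P,float).reshape(-1,3)-c["o"])@R
    return cv2.projectPoints(q,np.zeros(3),np.zeros(3),K,D)[0].reshape(-1,2)
def un(p,s,off): return (np.array(p,float)+.5)/s-.5+np.array(off)
E
python3 - <<'E'
from h import *
t=un([(193,98),(652,228),(630,322),(165,195),(217,157),(606,263),(30,225),(733,428)],5.7,(195,165))
T=back("top",t,.08); print(T.round(4))
s=un([(405,95),(345,115),(440,362),(500,345),(378,122),(462,332),(420,28),(578,408),(50,130),(172,535)],4.6,(170,155))
S=back("scene",s,.08); print(S.round(4))
t2=un([(180,38),(740,192),(45,512)],4.6,(190,95)); T2=back("top",t2,.08);print(T2.round(4))
from scipy.optimize import least_squares
B=lambda u,v:(u,v)
mod=np.array([(-.11,.13),(-.11,-.13),(.11,.13),(.11,-.13)]) # FL FR BL BR
for nm,W in (("top",np.array([T[6],T[7],T2[0],T2[1]])),("scene",np.array([S[7],S[6],S[9],S[8]]))):
    def f(p): 
        c,sn=np.cos(p[2]),np.sin(p[2]); return (mod@np.array([[c,sn],[-sn,c]])+p[:2]-W[:,:2]).ravel()
    q=least_squares(f,[.55,.05,0]); print(nm,q.x,q.fun.round(4))
    p=q.x; c,sn=np.cos(p[2]),np.sin(p[2]); R=np.array([[c,-sn],[sn,c]])
    pts=T[:6] if nm=="top" else S[:6]
    print("local",((pts[:,:2]-p[:2])@R).round(4))
# lever in top: grip top centre ; scene
print("lever top z.124", back("top",un([(312,172)],5.7,(195,165)),.124))
print("lever scene z.124", back("scene",un([(440,240)],4.6,(170,155)),.124))
E
```

```text
[[ 0.6138  0.1161  0.08  ]
 [ 0.5679 -0.0433  0.08  ]
 [ 0.5353 -0.0352  0.08  ]
 [ 0.58    0.1258  0.08  ]
 [ 0.5932  0.1078  0.08  ]
 [ 0.5558 -0.0271  0.08  ]
 [ 0.5697  0.1723  0.08  ]
 [ 0.4986 -0.0703  0.08  ]]
[[ 0.5321 -0.0342  0.08  ]
 [ 0.5668 -0.0419  0.08  ]
 [ 0.6114  0.1135  0.08  ]
 [ 0.5804  0.1229  0.08  ]
 [ 0.5545 -0.0277  0.08  ]
 [ 0.5921  0.1056  0.08  ]
 [ 0.4991 -0.0675  0.08  ]
 [ 0.5691  0.1747  0.08  ]
 [ 0.7059 -0.1266  0.08  ]
 [ 0.7743  0.1176  0.08  ]]
[[ 0.7744  0.116   0.08  ]
 [ 0.7056 -0.1295  0.08  ]
 [ 0.5661  0.1732  0.08  ]]
top [ 0.63708949  0.02214124 -0.27698953] [-0.0029  0.0049 -0.0029 -0.0025  0.004   0.0011  0.0018 -0.0035]
local [[-0.0481  0.0841]
 [-0.0486 -0.0819]
 [-0.0822 -0.0829]
 [-0.0833  0.0841]
 [-0.0657  0.0704]
 [-0.0647 -0.0696]]
scene [ 0.6370812   0.0245541  -0.27627701] [-0.0024  0.0049 -0.0033 -0.003   0.0041  0.002   0.0016 -0.0039]
local [[-0.0849 -0.0851]
 [-0.0495 -0.0831]
 [-0.049   0.0785]
 [-0.0814  0.0792]
 [-0.0652 -0.0728]
 [-0.0654  0.0657]]
lever top z.124 [[0.58383671 0.07432258 0.124     ]]
lever scene z.124 [[0.58503761 0.0753533  0.124     ]]
```

```bash
cat >> h.py <<'E'
C=np.array([.637,.0233]);YAW=-.2766
ex=np.array([np.cos(YAW),np.sin(YAW)]);ey=np.array([-np.sin(YAW),np.cos(YAW)])
HOME=C-.065*ex-.054*ey
def slot(st):
    "tool position: across, along (from home), z"
    d=st["ee_pos"][:2]-HOME; return np.round([d@ex,d@ey,st["ee_pos"][2]],4)
def plan(st,across,along,z):
    R=Ro.from_euler("xyz",st["tool_rot"]); T=Ro.from_euler("xyz",[np.pi,0,np.pi+YAW])
    t=np.r_[HOME+across*ex+along*ey,z]
    print("slot now",slot(st),"force along",round(st["contact_force"][:2]@ey,2),"across",round(st["contact_force"][:2]@ex,2),"z",round(st["contact_force"][2],2),"w",round(st["width"],4),"t",st["t"])
    print("shift",R.inv().apply(t-st["ee_pos"]).round(4),"turn",(R.inv()*T).as_rotvec().round(4))
E
python3 - <<'E'
from h import *
from rig import r
print(HOME,ey, back("top",[(375,180)],.09), back("top",[(281,129)],.122))
plan(r.state(),0,.1265,.16)
E
```

```text
[ 0.55972401 -0.01089681] [0.27308647 0.96198949] [[ 0.61541446 -0.17344437  0.09      ]] [[0.70961495 0.01375657 0.122     ]]
slot now [-0.5588  0.5067  0.2302] force along -0.34 across 0.09 z 0.76 w 0.0856 t 0.15
shift [-0.5484 -0.3949  0.0711] turn [-0.002   0.0001  0.0269]
```

Emit:
apply_moves(steps=[-0.548,-0.395,0.02,-0.002,0,0.027,-1,-0.548,-0.395,0.02,-0.002,0,0.027,-1,-0.548,-0.395,0.02,-0.002,0,0.027,-1,-0.548,-0.395,0.02,-0.002,0,0.027,-1,-0.548,-0.395,0.02,-0.002,0,0.027,-1,-0.548,-0.395,0.02,-0.002,0,0.027,-1,-0.548,-0.395,0.02,-0.002,0,0.027,-1,-0.548,-0.395,0.02,-0.002,0,0.027,-1,-0.548,-0.395,0.02,-0.002,0,0.027,-1,-0.548,-0.395,0.02,-0.002,0,0.027,-1,-0.548,-0.395,0.02,-0.002,0,0.027,-1,-0.548,-0.395,0.02,-0.002,0,0.027,-1])

```text
t: 1.35
ee_pos: [0.5457, 0.1678, 0.2132]
tool_rot: [3.141, -0.0, 2.865]
contact_force: [0.8, 0.5, -0.6]
width: 0.0004
```

```bash
python3 - <<'E'
from h import *
from rig import r
plan(r.state(),0,.1265,.16)
E
```

```text
slot now [-0.0622  0.168   0.2132] force along 0.73 across 0.61 z -0.64 w 0.0004 t 1.35
shift [-0.0622 -0.0416  0.0532] turn [ 0.0001 -0.0001  0.0002]
```

Emit:
apply_moves(steps=[-0.062,-0.042,0.053,0,0,0,-1,-0.062,-0.042,0.053,0,0,0,-1,-0.062,-0.042,0.053,0,0,0,-1,-0.062,-0.042,0.053,0,0,0,-1])

```text
t: 1.75
ee_pos: [0.5933, 0.1091, 0.1588]
tool_rot: [-3.14, -0.002, 2.862]
contact_force: [-0.6, 0.5, -0.1]
width: -0.0001
```

```bash
python3 - <<'E'
from h import *
from rig import r
plan(r.state(),0,.1265,.10)
for n in ["top","wrist","scene"]:
    c=r.read_camera(n)["color"]; cv2.imwrite(f"pics/{n}1.png",c)
    if n=="scene": cv2.imwrite("pics/scene1c.png",cv2.resize(c[155:285,170:310],None,fx=4.6,fy=4.6,interpolation=2))
E
```

```text
slot now [-0.0005  0.1246  0.1588] force along 0.27 across -0.74 z -0.13 w -0.0001 t 1.75
shift [-0.0006  0.002   0.0588] turn [-0.0017 -0.0025 -0.0026]
```

View pics/scene1c.png

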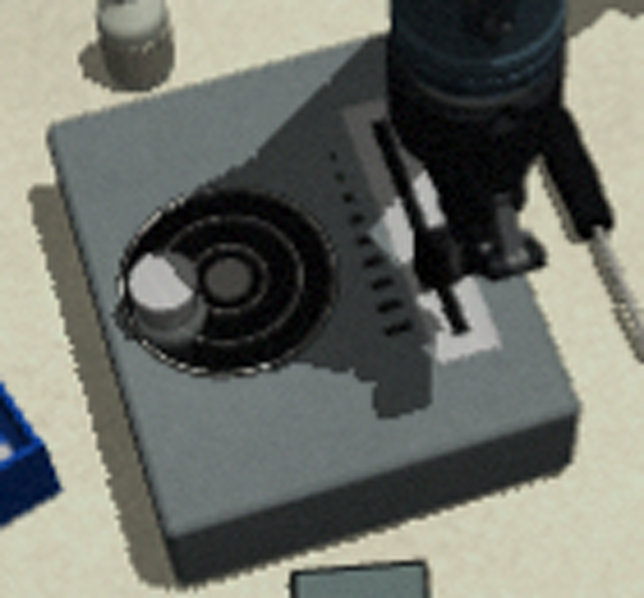

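View pics/wrist1.png

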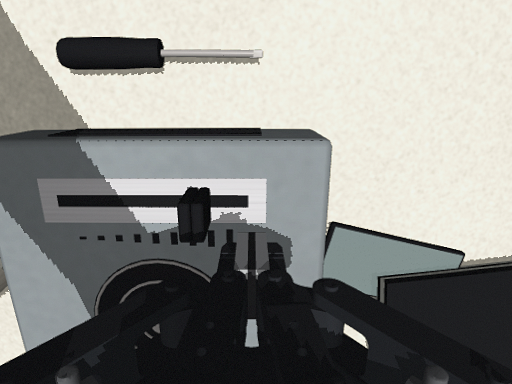

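The crop and the wrist view show the lever at wrist pixel (193,213), still near click 5. The closed fingertips are just left of it (toward +y) at about (255,245), with clear room to descend.

Emit:
apply_moves(steps=[0,0.003,0.03,-0.002,-0.002,-0.003,-1,0,0.003,0.059,-0.002,-0.002,-0.003,-1,0,0.003,0.059,-0.002,-0.002,-0.003,-1,0,0.003,0.059,-0.002,-0.002,-0.003,-1])

```text
t: 2.3
ee_pos: [0.5942, 0.1173, 0.1026]
tool_rot: [3.137, 0.002, 2.873]
contact_force: [0.4, -0.3, 1.0]
width: -0.0002
```

```bash
python3 - <<'E'
from h import *
from rig import r
plan(r.state(),0,.0,.10)
c=r.read_camera("wrist"); cv2.imwrite(f"pics/wrist2.png",c["color"])
w=dict(f=c["fovy"],c=(c["cx"],c["cy"]),k=c["dist"][0],o=c["origin"],a=c["attitude"])
p=HOME+.09*ey
print(proj(w,[np.r_[p,.124],np.r_[p-.013*ex,.124],np.r_[p+.008*ey,.124],np.r_[p-.008*ey,.124],r.state()["ee_pos"]]).round(1))
E
```

```text
slot now [-0.0018  0.1328  0.1026] force along -0.23 across 0.44 z 1.03 w -0.0002 t 2.3
shift [-0.0007 -0.1328  0.002 ] turn [0.0045 0.0019 0.0085]
[[153.3 275.2]
 [150.7 248. ]
 [171.8 275.5]
 [134.9 275. ]
 [252.3 252.3]]
```

View pics/wrist2.png

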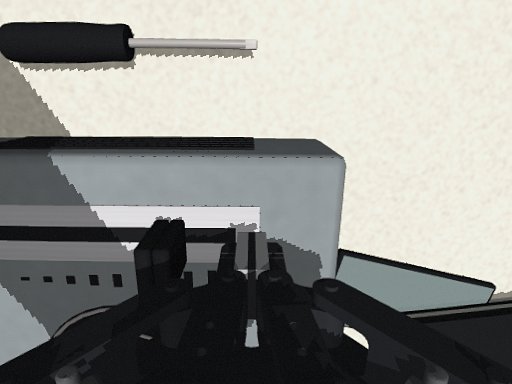

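The finger is on the +y side at the right height, and the lever sits at wrist pixels (135–185, 220–300), matching click 5. Now I'll push slowly toward home.

Emit:
apply_moves(steps=[-0.001,-0.003,0.001,0.004,0.002,0.008,-1,-0.001,-0.006,0.002,0.004,0.002,0.008,-1,-0.001,-0.009,0.002,0.004,0.002,0.008,-1,-0.001,-0.012,0.002,0.004,0.002,0.008,-1,-0.001,-0.015,0.002,0.004,0.002,0.008,-1,-0.001,-0.018,0.002,0.004,0.002,0.008,-1,-0.001,-0.021,0.002,0.004,0.002,0.008,-1,-0.001,-0.024,0.002,0.004,0.002,0.008,-1,-0.001,-0.027,0.002,0.004,0.002,0.008,-1])

```text
t: 3.25
ee_pos: [0.5902, 0.0947, 0.1016]
tool_rot: [3.135, 0.004, 2.867]
contact_force: [1.8, 6.2, -3.5]
width: 0.0001
```

```bash
python3 - <<'E'
from h import *
from rig import r
plan(r.state(),0,.0,.10)
c=r.read_camera("wrist"); cv2.imwrite(f"pics/wrist3.png",c["color"])
E
```

```text
slot now [0.0005 0.1099 0.1016] force along 6.42 across 0.08 z -3.45 w 0.0001 t 3.25
shift [ 0.0007 -0.1099  0.0009] turn [0.007  0.0037 0.002 ]
```

View pics/wrist3.png

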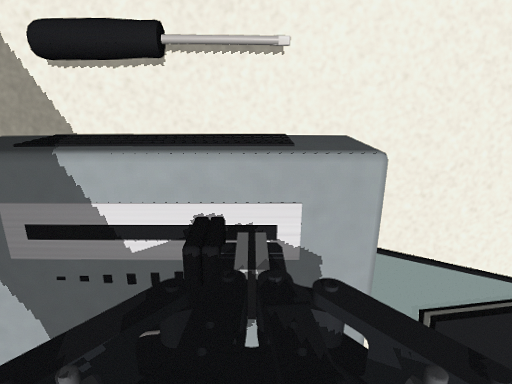

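Contact made, with 6 N along the slot and the finger at 0.110 m. I'll keep pushing.

Emit:
apply_moves(steps=[0,-0.006,0,0.007,0.003,0.002,-1,0,-0.009,0,0.007,0.003,0.002,-1,0,-0.012,0,0.007,0.003,0.002,-1,0,-0.015,0,0.007,0.003,0.002,-1,0,-0.018,0,0.007,0.003,0.002,-1,0,-0.021,0,0.007,0.003,0.002,-1,0,-0.024,0,0.007,0.003,0.002,-1,0,-0.027,0,0.007,0.003,0.002,-1,0,-0.03,0,0.007,0.003,0.002,-1,0,-0.033,0,0.007,0.003,0.002,-1,0,-0.036,0,0.007,0.003,0.002,-1,0,-0.039,0,0.007,0.003,0.002,-1])

```text
t: 4.5
ee_pos: [0.5802, 0.0592, 0.1015]
tool_rot: [3.139, 0.001, 2.867]
contact_force: [2.1, 4.8, -2.6]
width: -0.0003
```

```bash
python3 - <<'E'
from h import *
from rig import r
plan(r.state(),0,.0,.10)
c=r.read_camera("wrist"); cv2.imwrite(f"pics/wrist4.png",c["color"])
E
```

```text
slot now [0.0005 0.073  0.1015] force along 5.2 across 0.68 z -2.58 w -0.0003 t 4.5
shift [ 0.0006 -0.073   0.0013] turn [0.0027 0.0014 0.0016]
```

View pics/wrist4.png

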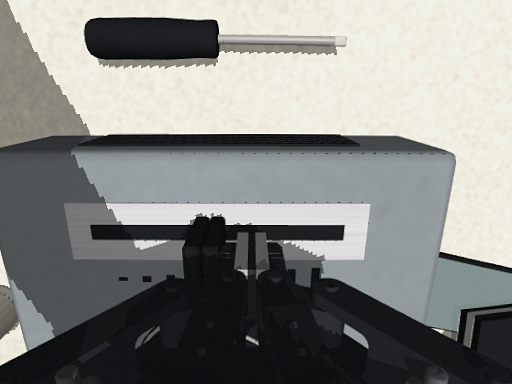

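The lever is now about at click 3 and just loading up (5 N). I'll continue toward home.

Emit:
apply_moves(steps=[0,-0.006,0,0.003,0.001,0.002,-1,0,-0.009,0,0.003,0.001,0.002,-1,0,-0.012,0,0.003,0.001,0.002,-1,0,-0.015,0,0.003,0.001,0.002,-1,0,-0.018,0,0.003,0.001,0.002,-1,0,-0.021,0,0.003,0.001,0.002,-1,0,-0.024,0,0.003,0.001,0.002,-1,0,-0.027,0,0.003,0.001,0.002,-1,0,-0.03,0,0.003,0.001,0.002,-1,0,-0.033,0,0.003,0.001,0.002,-1,0,-0.036,0,0.003,0.001,0.002,-1,0,-0.039,0,0.003,0.001,0.002,-1])

```text
t: 5.75
ee_pos: [0.5699, 0.0231, 0.1015]
tool_rot: [3.14, 0.001, 2.866]
contact_force: [1.8, 3.6, -1.9]
width: -0.0001
```

```bash
python3 - <<'E'
from h import *
from rig import r
plan(r.state(),0,.02,.10)
E
```

```text
slot now [0.0005 0.0355 0.1015] force along 3.93 across 0.79 z -1.93 w -0.0001 t 5.75
shift [ 0.0005 -0.0155  0.0015] turn [0.0015 0.0008 0.0011]
```

Emit:
apply_moves(steps=[0,-0.005,0,0,0,0.001,-1,0,-0.007,0,0,0,0.001,-1,0,-0.009,0,0,0,0.001,-1,0,-0.011,0,0,0,0.001,-1,0,-0.013,0,0,0,0.001,-1,0,-0.014,0,0,0,0.001,-1,0,-0.014,0,0,0,0.001,-1])

```text
t: 6.45
ee_pos: [0.5662, 0.0098, 0.1015]
tool_rot: [3.14, 0.001, 2.865]
contact_force: [1.1, 1.4, -1.1]
width: 0.0004
```

```bash
python3 - <<'E'
from h import *
from rig import r
plan(r.state(),0,.02,.10)
for n in ["wrist","top"]:
    c=r.read_camera(n)["color"]; cv2.imwrite(f"pics/{n}5.png",c)
E
```

```text
slot now [0.0005 0.0216 0.1015] force along 1.67 across 0.66 z -1.05 w 0.0004 t 6.45
shift [ 0.0005 -0.0016  0.0015] turn [0.0017 0.0009 0.0002]
```

View pics/wrist5.png

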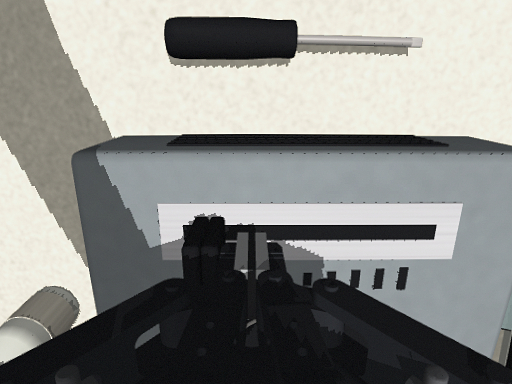

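The lever is at the right-hand (-y) end of the slot, wrist pixel (205,225). I'll press gently on to feel the hard stop.

Emit:
apply_moves(steps=[0,-0.003,0,0,0,0,-1,0,-0.005,0,0,0,0,-1,0,-0.007,0,0,0,0,-1,0,-0.008,0,0,0,0,-1])

```text
t: 6.95
ee_pos: [0.5655, 0.0076, 0.1017]
tool_rot: [3.133, 0.002, 2.869]
contact_force: [3.4, 9.0, -3.5]
width: -0.0001
```

```bash
python3 - <<'E'
from h import *
from rig import r
plan(r.state(),0,.05,.16)
E
```

```text
slot now [0.0005 0.0193 0.1017] force along 9.57 across 0.84 z -3.53 w -0.0001 t 6.95
shift [ 0.0003  0.0311 -0.0581] turn [0.0082 0.0022 0.0037]
```

The hard stop is felt: 9.6 N, above the rest's 5 N, with the finger at 0.0193. Next I'll back off, lift over the lever and come down on the home side.

Emit:
apply_moves(steps=[0,0.008,0,0,0,0,-1,0,0.025,0,0.008,0.002,0.004,-1,0,0.025,-0.015,0.008,0.002,0.004,-1,0,0.025,-0.05,0.008,0.002,0.004,-1,0,0.025,-0.065,0.008,0.002,0.004,-1,0,0.025,-0.065,0.008,0.002,0.004,-1])

```text
t: 7.55
ee_pos: [0.5746, 0.0299, 0.1706]
tool_rot: [3.139, 0.007, 2.863]
contact_force: [0.7, 0.3, -0.1]
width: -0.0002
```

```bash
python3 - <<'E'
from h import *
from rig import r
plan(r.state(),0,-.042,.16)
for n in ["wrist","top"]:
    c=r.read_camera(n)["color"]; cv2.imwrite(f"pics/{n}6.png",c)
E
```

```text
slot now [0.0032 0.0433 0.1706] force along 0.45 across 0.57 z -0.07 w -0.0002 t 7.55
shift [ 0.0031 -0.0853  0.0103] turn [ 0.0029  0.0069 -0.0019]
```

View pics/wrist6.png

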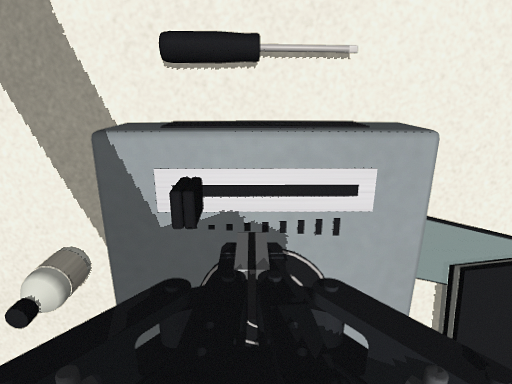

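The lever rests at the home end, wrist pixel (187,205). Now I'll cross over it at height.

Emit:
apply_moves(steps=[0.003,-0.03,0,0.003,0.007,-0.002,-1,0.003,-0.06,0,0.003,0.007,-0.002,-1,0.003,-0.085,0,0.003,0.007,-0.002,-1,0.003,-0.085,0.005,0.003,0.007,-0.002,-1,0.003,-0.085,0.005,0.003,0.007,-0.002,-1,0.003,-0.085,0.005,0.003,0.007,-0.002,-1])

```text
t: 8.25
ee_pos: [0.545, -0.0491, 0.1608]
tool_rot: [-3.139, -0.009, 2.867]
contact_force: [0.8, 0.8, -1.1]
width: -0.0004
```

```bash
python3 - <<'E'
from h import *
from rig import r
plan(r.state(),0,-.042,.101)
for n in ["wrist"]:
    c=r.read_camera(n)["color"]; cv2.imwrite(f"pics/{n}7.png",c)
E
```

```text
slot now [-0.0038 -0.0408  0.1608] force along 1.01 across 0.56 z -1.1 w -0.0004 t 8.25
shift [-0.0043 -0.0011  0.0598] turn [-0.0027 -0.0087  0.0024]
```

View pics/wrist7.png

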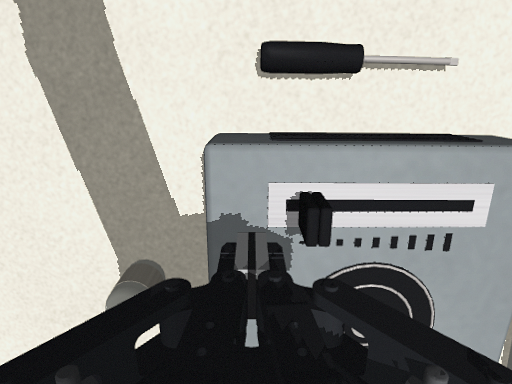

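The lever is at (315,220), the finger is on its home side, and the bottle is well clear. Descending.

Emit:
apply_moves(steps=[-0.004,-0.001,0.03,-0.003,-0.008,0.002,-1,-0.004,-0.001,0.059,-0.003,-0.008,0.002,-1,-0.004,-0.001,0.059,-0.003,-0.008,0.002,-1,-0.004,-0.001,0.059,-0.003,-0.008,0.002,-1,-0.004,-0.001,0.059,-0.003,-0.008,0.002,-1])

```text
t: 8.8
ee_pos: [0.55, -0.0505, 0.1036]
tool_rot: [3.14, 0.003, 2.867]
contact_force: [-0.4, -0.4, -0.7]
width: -0.0004
```

```bash
python3 - <<'E'
from h import *
from rig import r
plan(r.state(),0,-.025,.101)
for n in ["wrist"]:
    c=r.read_camera(n)["color"]; cv2.imwrite(f"pics/{n}8.png",c)
E
```

```text
slot now [ 0.0014 -0.0408  0.1036] force along -0.48 across -0.24 z -0.72 w -0.0004 t 8.8
shift [0.0014 0.0158 0.0026] turn [0.0013 0.0026 0.002 ]
```

View pics/wrist8.png

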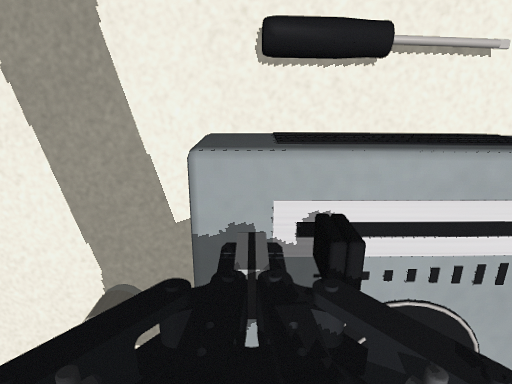

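The finger is just below the lever on the home side (lever at about (340,245)). Pushing forward for click 1.

Emit:
apply_moves(steps=[0.001,0.006,0.001,0.001,0.002,0.002,-1,0.001,0.012,0.002,0.001,0.002,0.002,-1,0.001,0.016,0.002,0.001,0.002,0.002,-1,0.001,0.018,0.002,0.001,0.002,0.002,-1,0.001,0.02,0.002,0.001,0.002,0.002,-1,0.001,0.022,0.002,0.001,0.002,0.002,-1,0.001,0.024,0.002,0.001,0.002,0.002,-1,0.001,0.026,0.002,0.001,0.002,0.002,-1,0.001,0.028,0.002,0.001,0.002,0.002,-1,0.001,0.03,0.002,0.001,0.002,0.002,-1,0.001,0.031,0.002,0.001,0.002,0.002,-1,0.001,0.031,0.002,0.001,0.002,0.002,-1])

```text
t: 10.05
ee_pos: [0.558, -0.0188, 0.1017]
tool_rot: [3.14, 0.001, 2.866]
contact_force: [-0.4, -1.7, 0.3]
width: 0.0003
```

```bash
cat > w.py <<'E'
from h import *
from rig import r
import sys
plan(r.state(),0,float(sys.argv[2]),.101)
c=r.read_camera("wrist"); cv2.imwrite(f"pics/wrist{sys.argv[1]}.png",c["color"])
w=dict(f=c["fovy"],c=(c["cx"],c["cy"]),k=c["dist"][0],o=c["origin"],a=c["attitude"])
for k in range(5):
    p=HOME+.018*k*ey; print(k,proj(w,[np.r_[p-.013*ex-.008*ey,.124],np.r_[p-.013*ex+.008*ey,.124]]).round(0).tolist())
E
python3 w.py 9 .008
```

```text
slot now [ 0.0005 -0.0081  0.1017] force along -1.76 across 0.09 z 0.28 w 0.0003 t 10.05
shift [0.0004 0.0161 0.0008] turn [0.0021 0.0013 0.0012]
0 [[253.0, 245.0], [291.0, 245.0]]
1 [[296.0, 245.0], [335.0, 245.0]]
2 [[339.0, 245.0], [378.0, 245.0]]
3 [[382.0, 245.0], [420.0, 244.0]]
4 [[425.0, 244.0], [461.0, 244.0]]
```

View pics/wrist9.png

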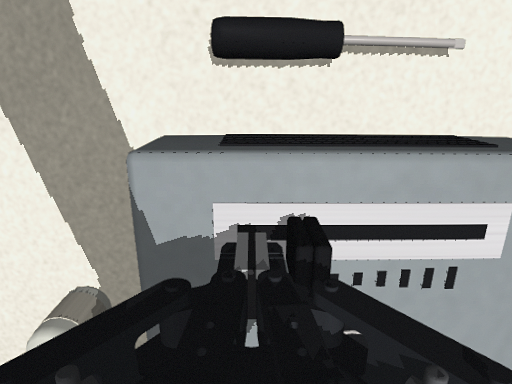

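The lever has snapped to click 1: its right face at (331,245) fits the click-1 prediction of 335, with a small gap to the finger. Now click 2.

Emit:
apply_moves(steps=[0,0.002,0,0.002,0.001,0.001,-1,0,0.004,0,0.002,0.001,0.001,-1,0,0.006,0,0.002,0.001,0.001,-1,0,0.008,0,0.002,0.001,0.001,-1,0,0.01,0,0.002,0.001,0.001,-1,0,0.012,0,0.002,0.001,0.001,-1,0,0.014,0,0.002,0.001,0.001,-1,0,0.016,0,0.002,0.001,0.001,-1,0,0.017,0,0.002,0.001,0.001,-1,0,0.018,0,0.002,0.001,0.001,-1,0,0.018,0,0.002,0.001,0.001,-1])

```text
t: 11.2
ee_pos: [0.5632, -0.0003, 0.1019]
tool_rot: [3.141, 0.001, 2.867]
contact_force: [-0.6, -1.0, -0.7]
width: -0.0002
```

```bash
python3 w.py 10 .027
```

```text
slot now [0.0005 0.0111 0.1019] force along -1.13 across -0.32 z -0.67 w -0.0002 t 11.2
shift [0.0005 0.0159 0.0009] turn [0.0008 0.0007 0.0018]
0 [[206.0, 244.0], [245.0, 245.0]]
1 [[250.0, 245.0], [288.0, 245.0]]
2 [[293.0, 245.0], [332.0, 245.0]]
3 [[337.0, 245.0], [375.0, 245.0]]
4 [[379.0, 245.0], [417.0, 245.0]]
```

View pics/wrist10.png

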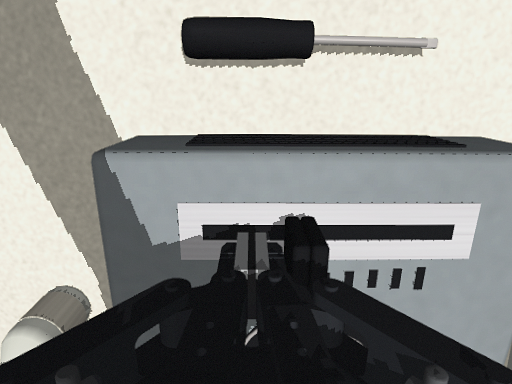

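Click 2: the lever's right face is at (329,245), predicted 332. One more click, aiming for the finger to stop near 0.027.

Emit:
apply_moves(steps=[0,0.002,0,0.001,0.001,0.001,-1,0,0.004,0,0.001,0.001,0.001,-1,0,0.006,0,0.001,0.001,0.001,-1,0,0.008,0,0.001,0.001,0.001,-1,0,0.01,0,0.001,0.001,0.001,-1,0,0.012,0,0.001,0.001,0.001,-1,0,0.013,0,0.001,0.001,0.001,-1,0,0.014,0,0.001,0.001,0.001,-1,0,0.015,0,0.001,0.001,0.001,-1,0,0.016,0,0.001,0.001,0.001,-1,0,0.016,0,0.001,0.001,0.001,-1])

```text
t: 12.35
ee_pos: [0.5676, 0.0159, 0.1018]
tool_rot: [3.141, -0.0, 2.867]
contact_force: [-0.2, -0.2, 0.4]
width: 0.0004
```

```bash
python3 w.py 11 .0
```

```text
slot now [0.0003 0.028  0.1018] force along -0.23 across -0.14 z 0.42 w 0.0004 t 12.35
shift [ 0.0003 -0.028   0.0008] turn [ 0.0003 -0.0004  0.0019]
0 [[166.0, 245.0], [204.0, 245.0]]
1 [[209.0, 245.0], [248.0, 245.0]]
2 [[253.0, 245.0], [291.0, 245.0]]
3 [[296.0, 245.0], [335.0, 245.0]]
4 [[339.0, 245.0], [377.0, 245.0]]
```

View pics/wrist11.png

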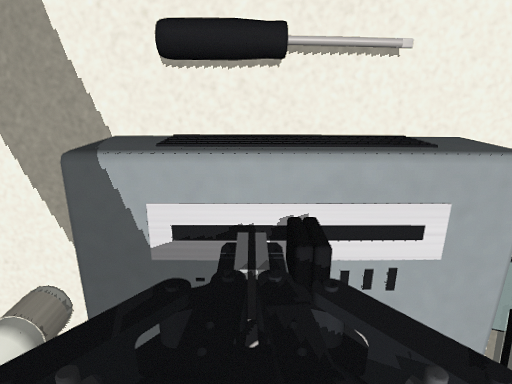

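Click 3: the right face is at (331,245), predicted 335, and the force is near zero. I'll back away toward home, lift, and move clear for a check.

Emit:
apply_moves(steps=[0,-0.01,0,0,0,0.002,-1,0,-0.025,0,0,0,0.002,-1,0,-0.025,-0.02,0,0,0.002,-1,0,-0.025,-0.06,0,0,0.002,-1,0,-0.025,-0.1,0,0,0.002,-1,0.04,-0.025,-0.12,0,0,0.002,-1,0.09,-0.025,-0.12,0,0,0.002,-1,0.12,-0.025,-0.12,0,0,0.002,-1,0.12,-0.025,-0.12,0,0,0.002,-1,0.12,-0.025,-0.12,0,0,0.002,-1])

```text
t: 13.4
ee_pos: [0.4449, 0.023, 0.2219]
tool_rot: [3.14, 0.0, 2.863]
contact_force: [0.3, 0.7, -0.1]
width: -0.0002
```

```bash
python3 - <<'E'
from h import *
from rig import r
plan(r.state(),0,0,.2)
for n,(a,b,c_,d) in {"top":(95,225,190,330),"scene":(155,285,170,310)}.items():
    c=r.read_camera(n)["color"]; cv2.imwrite(f"pics/{n}12.png",c)
    cv2.imwrite(f"pics/{n}12c.png",cv2.resize(c[a:b,c_:d],None,fx=4.6,fy=4.6,interpolation=2))
c=r.read_camera("wrist")["color"]; cv2.imwrite("pics/wrist12.png",c)
for k in range(7):
    p=np.r_[HOME+.018*k*ey,.124]
    print(k,((proj("scene",p)-[170,155]+.5)*4.6-.5).round(0).tolist(),((proj("top",p)-[190,95]+.5)*4.6-.5).round(0).tolist())
E
```

```text
slot now [-0.1197  0.0012  0.2219] force along 0.74 across 0.1 z -0.06 w -0.0002 t 13.4
shift [-0.1197 -0.001   0.0219] turn [ 0.0011  0.0001 -0.0017]
0 [[386.0, 101.0]] [[485.0, 519.0]]
1 [[397.0, 128.0]] [[442.0, 507.0]]
2 [[408.0, 155.0]] [[399.0, 495.0]]
3 [[419.0, 183.0]] [[357.0, 483.0]]
4 [[430.0, 211.0]] [[314.0, 472.0]]
5 [[442.0, 240.0]] [[271.0, 460.0]]
6 [[453.0, 269.0]] [[229.0, 448.0]]
```

View pics/scene12c.png

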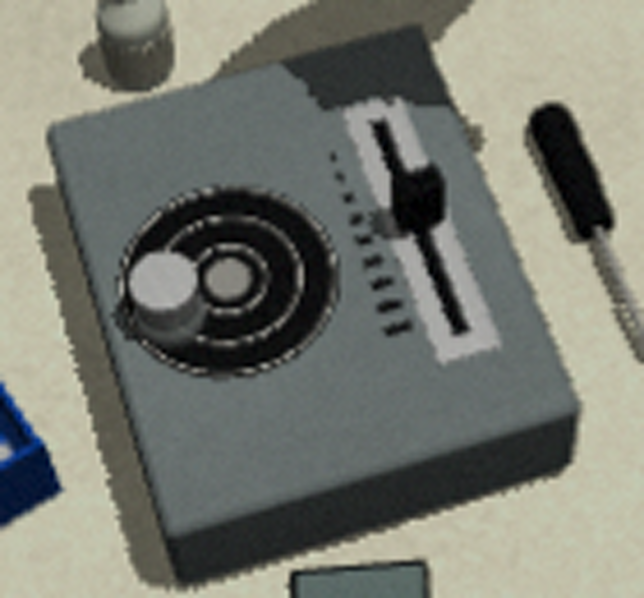

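View pics/top12.png

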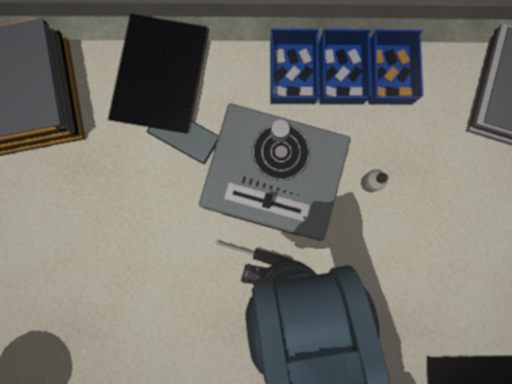

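View pics/wrist12.png

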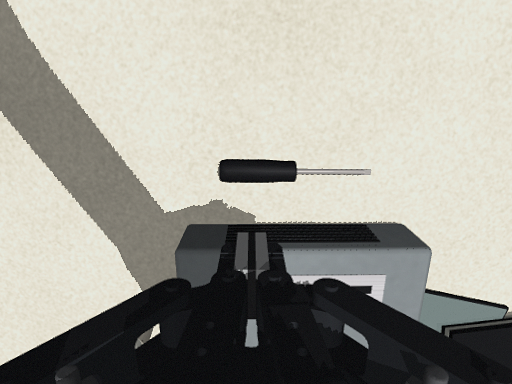

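In the scene crop the lever's grip top is at about (418,185); click 3 predicts (419,183), and clicks 2 and 4 are about 28 px away. The top view puts the lever near (269,200), which fits too. The jar (281,129), bottle (375,180), phone and driver are where they started, and the robot is clear.

```bash
python3 -c "
from rig import r
print(r.finish_job())"
```

```text
the job is handed in; nothing more can be done
None
```

The lever is resting in the third click from home, and the job is handed in at about 13.5 s of the 69 s allowed.

- **To home:** I found the lever at click 5 and pushed it to the home end with the closed fingertips. I pressed on until the hard stop was felt, at 9.6 N.
- **To click 3:** I lifted over the lever, came down on its home side and pushed forward one click at a time. The wrist picture after each push matched clicks 1, 2 and 3 in turn. I then withdrew the way I came.
- **Last checks:** With the arm clear, the scene camera showed the lever within about 2 enlarged-crop pixels of the click-3 prediction, where neighbouring clicks are about 28 pixels away. The top view agreed.
- **Other objects:** The jar, bottle, phone and screwdriver looked unmoved in the pictures. The highest force I read between moves was the 9.6 N at the stop.
- **Failed or disagreeing checks:** None. My fit of the box corners had residuals of 3–5 mm, but the two cameras and the touch contacts agreed on the slot position to about 3 mm or better.

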